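Fold down the organiser's row of lids with a fingertip stroke

TASK

The five little lids of the curved concrete organiser stand open: with the fingertips, lightly stroke along the row from its left end to its right end (as the robot sees it), following the curve, so that the lids fold down one after the other in that order and all end lying flat shut. Only touch and push the lids, gently; do not pick up or shift the organiser, leave the comb, brush, jars, ladle, bottle and soap dish as they are, and finish with the hand clear.

Things in the scene. Friction and masses are not known exactly. Their poses are not given: they have to be found in the camera images.
- organiser: loose concrete organiser, 0.7 to 1.2 kg: five cells in a row bent to an arc, 38 mm wide, 230 mm long, 30 mm high (35 mm with lids shut). Origin under the middle cell; x out of the bulging side, y along the row to the first cell, z up. Row centre line: arc of radius 275 mm about the point 275 mm along -x; a cell every 0.16 rad (44 mm). Hollow side faces the robot, turned up to 0.6 rad
- cell1 (a point): point on the row's centre line over the middle of the first (the robot's left end) cell, 35 mm above the table, level with the top face of its lid when shut
- cell2 (a point): point on the row's centre line over the middle of the second cell, 35 mm above the table, level with the top face of its lid when shut
- cell3 (a point): point on the row's centre line over the middle of the third (middle) cell, 35 mm above the table, level with the top face of its lid when shut
- cell4 (a point): point on the row's centre line over the middle of the fourth cell, 35 mm above the table, level with the top face of its lid when shut
- cell5 (a point): point on the row's centre line over the middle of the fifth and last (the robot's right end) cell, 35 mm above the table, level with the top face of its lid when shut
- lid1 (a joint): opening angle of the first cell's lid, rad: 0 shut flat, 1.57 upright, stop at 1.9; starts at 1.25 to 1.75. Bamboo lid 32 mm across the row, 37 mm long, 4 mm thick, hinged across the cell's end nearer the first cell (19 mm from the cell's middle); folds down towards the last cell. Stiff hinge: stays at any angle, yields to 0.01 N m
- lid2 (a joint): opening angle of the second cell's lid, rad: 0 shut flat, 1.57 upright, stop at 1.9; starts at 1.25 to 1.75. Bamboo lid 32 mm across the row, 37 mm long, 4 mm thick, hinged across the cell's end nearer the first cell (19 mm from the cell's middle); folds down towards the last cell. Stiff hinge: stays at any angle, yields to 0.01 N m
- lid3 (a joint): opening angle of the third cell's lid, rad: 0 shut flat, 1.57 upright, stop at 1.9; starts at 1.25 to 1.75. Bamboo lid 32 mm across the row, 37 mm long, 4 mm thick, hinged across the cell's end nearer the first cell (19 mm from the cell's middle); folds down towards the last cell. Stiff hinge: stays at any angle, yields to 0.01 N m
- lid4 (a joint): opening angle of the fourth cell's lid, rad: 0 shut flat, 1.57 upright, stop at 1.9; starts at 1.25 to 1.75. Bamboo lid 32 mm across the row, 37 mm long, 4 mm thick, hinged across the cell's end nearer the first cell (19 mm from the cell's middle); folds down towards the last cell. Stiff hinge: stays at any angle, yields to 0.01 N m
- lid5 (a joint): opening angle of the fifth and last cell's lid, rad: 0 shut flat, 1.57 upright, stop at 1.9; starts at 1.25 to 1.75. Bamboo lid 32 mm across the row, 37 mm long, 4 mm thick, hinged across the cell's end nearer the first cell (19 mm from the cell's middle); folds down towards the last cell. Stiff hinge: stays at any angle, yields to 0.01 N m
- comb: bystander: white plastic comb lying flat, 160 x 33 x 5 mm, on the hollow side of the organiser; origin under its centre
- nail_brush: bystander: bamboo nail brush lying bristles down, 95 x 42 x 34 mm, on the bulging side of the organiser; origin under its centre
- jar_lower: bystander: lower of two stacked empty white ceramic jars, each 72 mm across and 45 mm high; origin under its centre
- jar_upper: bystander: upper jar of the stack (top of the stack 90 mm above the table); origin under its centre
- ladle: bystander: sauna ladle lying on the table at the far left, bowl 84 mm across and 35 mm high, handle 260 mm long pointing along its -x; origin under the bowl
- bottle: bystander: grey plastic bottle standing, 54 mm across, 130 mm high; origin under its centre
- soap_dish: bystander: white ceramic soap dish, 75 x 105 x 22 mm; origin under its centre

How it is judged:
On the way, in this order (a step that is already met when the one before it is completed fails the run):
1. lid 1 of the row, counted from the left end, is folded down (below 0.35 rad) (value of joint lid1 below 0.35 rad), for 0.05 s.
2. lid 2 of the row, counted from the left end, is folded down (below 0.35 rad) (value of joint lid2 below 0.35 rad), for 0.05 s.
3. lid 3 of the row, counted from the left end, is folded down (below 0.35 rad) (value of joint lid3 below 0.35 rad), for 0.05 s.
4. lid 4 of the row, counted from the left end, is folded down (below 0.35 rad) (value of joint lid4 below 0.35 rad), for 0.05 s.
5. lid 5 of the row, counted from the left end, is folded down (below 0.35 rad) (value of joint lid5 below 0.35 rad), for 0.05 s.
At the end, for the whole second after the job is handed in: All five lids lie flat (each within 0.14 rad of shut, its free edge under about 5 mm up), the organiser stands at rest on the table within 30 mm of where it was, and every bystander is within 20 mm of where it was (value of joint each of lid1, lid2, lid3, lid4, lid5 below 0.14 rad and linear speed of organiser below 0.01 m/s and height (world z) of organiser below 0.005 m and not (distance of organiser from where it was at the start of the episode above 0.03 m) and not (distance of comb from where it was at the start of the episode above 0.02 m) and not (distance of nail_brush from where it was at the start of the episode above 0.02 m) and not (distance of jar_lower from where it was at the start of the episode above 0.02 m) and not (distance of jar_upper from where it was at the start of the episode above 0.02 m) and not (distance of ladle from where it was at the start of the episode above 0.02 m) and not (distance of bottle from where it was at the start of the episode above 0.02 m) and not (distance of soap_dish from where it was at the start of the episode above 0.02 m)); the robot touches nothing.
It fails at once if the organiser is lifted or tipped (more than 10 mm up, or 0.15 rad) (height (world z) of organiser above 0.01 m or angle between organiser's own z axis and vertical above 0.15 rad).
It fails at once if the organiser is shifted more than 30 mm (distance of organiser from where it was at the start of the episode above 0.03 m).
It fails at once if the fingers press on the organiser or its lids with more than 25 N (contact force between the fingers and organiser above 25 N).
It fails at once if a bystander is moved more than 20 mm (distance of any of comb, nail_brush, jar_lower, jar_upper, ladle, bottle, soap_dish from where it was at the start of the episode above 0.02 m).
It also fails if it takes over 40 s, if anything falls off the work surface, if the arm or the gripper's body presses on something with over 40 N, if the wrist force passes 120 N, or if a joint passes its speed limit or range.

ROBOT

A 6-joint arm with a two-finger parallel gripper is mounted at the origin on the work surface. World frame = base frame: x ahead of the robot, y to its left, z up, the work surface at z = 0. Lengths are in m, angles in rad, forces in N, time in s.
With the tool pointing down it reaches from about 0.35 to 0.725 m from the base axis. Payload 4.3 kg.
Tool frame: the origin (TCP) lies between the finger pads; the fingertips stand robot.tip_extent ahead of it and the grasp point (between the pads) lies 6 mm ahead of it (robot.tip_extent is the distance from the TCP to the fingertips, in m); z points along the fingers, x is the direction in which the jaws open and shut, and the axes are right-handed (so a half turn about z gives the same grasp; the last joint's range is limited). The gripper opens to 85 mm and grips with 20 to 120 N. Pads are 22 mm wide; open, the fingers measure 114 mm over their backs; the gripper's body (76 mm by 85 mm) begins 54 mm behind the grasp point. The pads swing forward as they close: fully open they stand 13 mm farther back than shut.
Start: joints at [-1.441, 0.377, 0.081, 1.274, 0, 1.46], TCP at [0.137, -0.559, 0.229] pointing down, gripper open.
Joint ranges: [-2.72, 2.72], [-0.84, 1.66], [-1.02, 1.22], [-1.77, 2.12], [-1.37, 1.28], [-3.14, 3.14]. Speed limits (rad/s): [2.57, 2.57, 3.14, 3.14, 3.14, 3.14].

INTERFACE

Orientations are given as a unit quaternion [w, x, y, z].
In Python, from rig import robot, viewer gives the robot as it stands.
- The arm moves only by the tool carry_out, never from a script. Its argument "series" is a list that holds one entry, the list of rows, each a list of 7 numbers: the shift along the tool's x, y, z in mm, then the turn, a rotation vector about the tool's x, y, z in rad, then the finger opening in mm, from 0 to 85.4. A call has 1 to 10 rows; each row is the pose to reach, as a shift and turn from the pose commanded when the call began, along the tool's axes at that moment; what a row does not reach only later rows make up. A row lasts 1/12 s, in which the tool goes at most 41.7 mm and 7.16 degrees, less where a joint would pass 70% of its speed; a pose out of reach is approached as far as the arm can. A call with a gripper value outside its range is refused whole. The fingers move at their own pace and stop on an object; "grip_force" is the grip in N (left out, the last holds). Time passes only in rows, so rows that repeat a pose let the fingers close. It gives the time, the measured TCP pose, the force and the opening at its end, in the units of the state.
- robot.sense(): the state, without advancing time (a new reading comes with each control period).
- viewer.read_camera(name): name is "side" or "top" or "wrist"; returns the picture (384x512x3 uint8, red, green, blue); there is no depth.
- viewer.get_calibration(name): a dict with "intrinsics" (3x3 intrinsics, pixels), "position" and "rotation" of the camera in the world. Camera axes: x right, y down, z forward; pixel columns grow to the right and rows downward; lengths in m; the calibration is good to about 2 mm. A picture is of the moment at which its call begins: read the wrist's pose just before it. get_calibration takes no time and is no camera call; for the wrist camera it gives the pose at the moment of the call.
- robot.sign_off(): hands the job in, once; it reports no verdict.
The state is a dict: "time_s": time; "qpos": joint angles; "joint_velocities": joint speeds; "effort": joint torques, N m; "eef_pos": TCP position; "ee_rot": TCP orientation; "wrist_force": force on the tool from outside, world axes, zero at the start; "ft_torque": the same for the moment, N m; "gripper_width": finger opening in m.
Only numpy, scipy, OpenCV 4.12 (cv2) and the standard library are available. Lean on these libraries where they do the work, as an engineer would, in place of code of your own. Each camera call takes 0.05 s, during which the arm holds its last target.

## Working session

There is one attempt and no reset: what is moved stays moved. The work goes in short steps, Python scripts to look and compute and a tool call to move; the robot and the scene stay as the last step left them, time stands still between calls to the robot, and variables do not carry over. Pictures are saved under pics/ and viewed, and the job is handed in when it is done.

Besides the shell and the picture viewer there is one more tool, called after "Emit:" by a JSON object that holds its "fn" and its "kwargs". carry_out: Moves the arm, as the interface text tells. Its arguments: {"type":"object","properties":{"series":{"type":"array","items":{"type":"array","items":{"type":"array","items":{"type":"number"}}}},"grip_force":{"type":"number"}},"required":["series"]}

```bash
ls; mkdir -p pics
python3 - <<'E'
from rig import robot, viewer
import cv2
print(robot.sense(), robot.tip_extent)
for n in ("side","top"):
    im=viewer.read_camera(n); cv2.imwrite(f"pics/{n}0.png",im[:,:,::-1]); print(n,viewer.get_calibration(n))
E
```

```text
pics
{'time_s': 0.0, 'qpos': array([-1.44128873e+00,  3.78085454e-01,  7.95936532e-02,  1.27440368e+00,
        8.78304034e-06,  1.46048309e+00]), 'joint_velocities': array([ 0.00066509, -0.00112518,  0.00089393,  0.00019274, -0.00123816,
        0.00012942]), 'effort': array([-9.49108871e-04, -4.63607204e+01,  2.69873965e+01,  2.08671828e-02,
       -9.49123660e-05,  9.88883812e-06]), 'eef_pos': array([ 0.13649182, -0.55786549,  0.22783562]), 'ee_rot': array([-7.38141481e-04,  7.86615288e-01, -6.17442538e-01, -7.46176353e-04]), 'wrist_force': array([ 0.09460025, -0.41697652,  0.90960242]), 'ft_torque': array([-0.02260968, -0.02664566,  0.00062167]), 'gripper_width': 0.08557108926179019} 0.025
side {'intrinsics': array([[464.28449244,   0.        , 261.86599061],
       [  0.        , 464.28449244, 180.52399519],
       [  0.        ,   0.        ,   1.        ]]), 'position': array([0.24685073, 1.08942087, 0.9578286 ]), 'rotation': array([ 0.07274004, -0.13796642,  0.88946208, -0.42957114])}
top {'intrinsics': array([[427.12395115,   0.        , 256.89081164],
       [  0.        , 427.12395115, 191.31452527],
       [  0.        ,   0.        ,   1.        ]]), 'position': array([0.50695329, 0.01353644, 1.24553479]), 'rotation': array([-0.02371585,  0.71506439, -0.69815036,  0.0265809 ])}
```

View pics/top0.png

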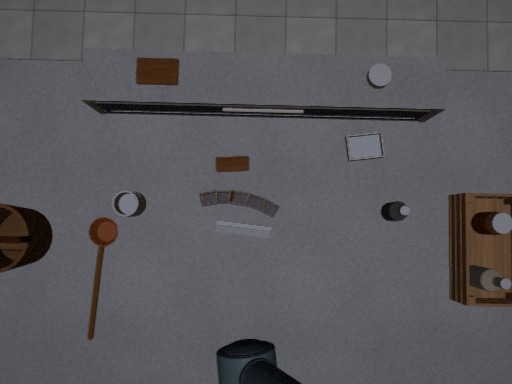

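View pics/side0.png

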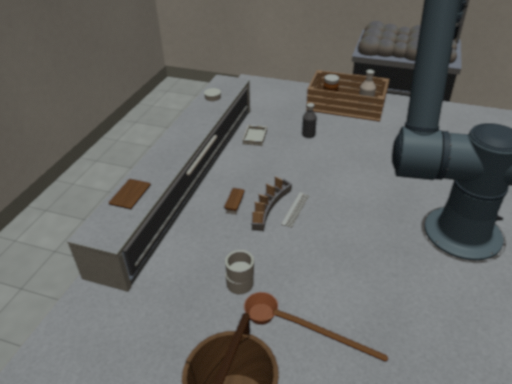

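The top view shows the organiser at about (240,202), the comb at (243,229), the brush at (232,164), the jars at (127,203) and the ladle at (103,232). I'll zoom in.

Run:
```python
import cv2
a=cv2.imread("pics/top0.png")[145:245,190:290]; 
a=cv2.convertScaleAbs(a,alpha=1.6)
cv2.imwrite("pics/topz.png",cv2.resize(a,(600,600),interpolation=cv2.INTER_CUBIC))
a=cv2.imread("pics/side0.png")[165:240,215:315]
a=cv2.convertScaleAbs(a,alpha=1.6)
cv2.imwrite("pics/sidez.png",cv2.resize(a,(800,600),interpolation=cv2.INTER_CUBIC))
```

```text
(no output)
```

View pics/topz.png

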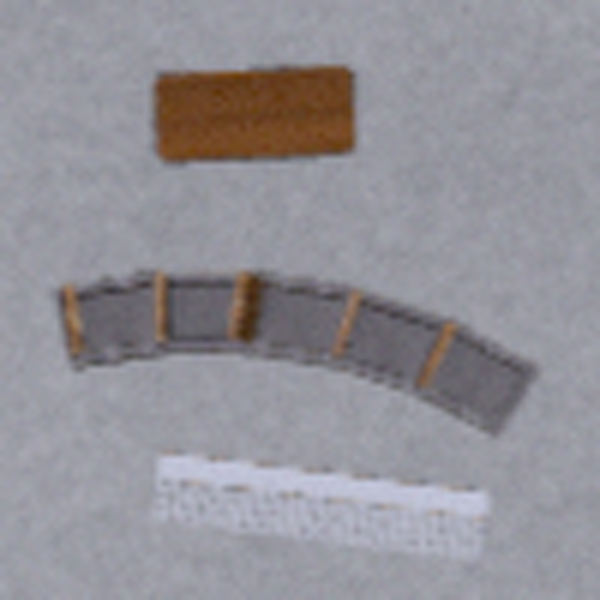

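View pics/sidez.png

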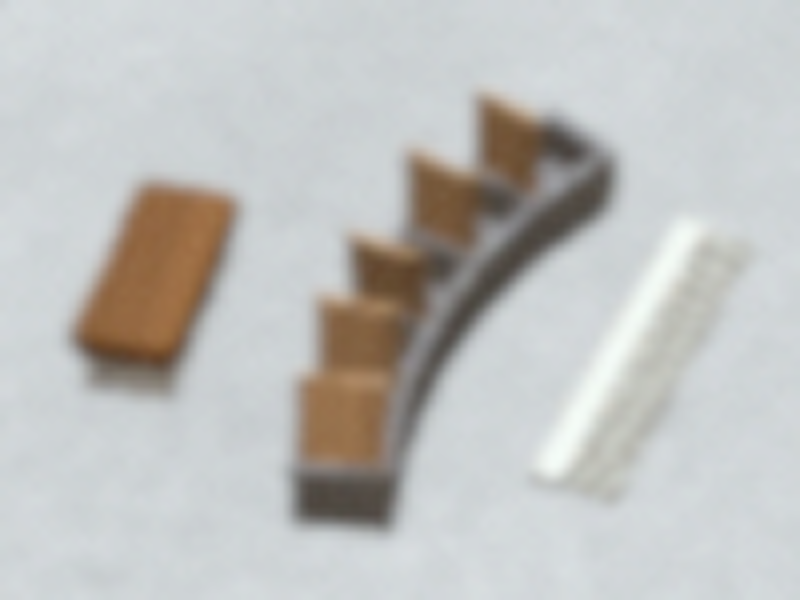

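```bash
cat > h.py <<'E'
import numpy as np
from scipy.spatial.transform import Rotation as R
def q2R(q): return R.from_quat(np.asarray(q)[[1,2,3,0]]).as_matrix()
def rot(c):
    r=np.asarray(c["rotation"]); return r if r.shape==(3,3) else q2R(r)
def cast(c,px,z):
    px=np.atleast_2d(np.asarray(px,float)); K=c["intrinsics"]
    d=np.c_[(px-[K[0,2],K[1,2]])/[K[0,0],K[1,1]],np.ones(len(px))]@rot(c).T
    p=np.asarray(c["position"]); return p+d*((z-p[2])/d[:,2])[:,None]
def proj(c,P):
    q=(np.atleast_2d(P)-c["position"])@rot(c); K=c["intrinsics"]
    return q[:,:2]/q[:,2:]*[K[0,0],K[1,1]]+[K[0,2],K[1,2]]
def delta(s,target,Rt=None):
    "shift mm in tool axes and rotvec from state pose to target"
    R0=q2R(s["ee_rot"]); d=R0.T@(np.asarray(target)-s["eef_pos"])*1000
    rv=np.zeros(3) if Rt is None else R.from_matrix(R0.T@Rt).as_rotvec()
    return d,rv
E
python3 - <<'E'
from rig import robot, viewer
from h import *
c=viewer.get_calibration("top")
u=np.array([(62,292),(78,368),(537,372),(497,434),(160,272),(340,283),(440,314),(200,350),(350,375),(250,350)])
P=cast(c,u/6+[190,145],.03); print(P.round(3))
s=robot.sense(); print(q2R(s["ee_rot"]).round(3)); w=viewer.get_calibration("wrist"); print(w, rot(w).round(3))
E
```

```text
[[ 0.583  0.171  0.03 ]
 [ 0.547  0.162  0.03 ]
 [ 0.55  -0.056  0.03 ]
 [ 0.521 -0.037  0.03 ]
 [ 0.594  0.124  0.03 ]
 [ 0.59   0.039  0.03 ]
 [ 0.577 -0.009  0.03 ]
 [ 0.557  0.104  0.03 ]
 [ 0.547  0.033  0.03 ]
 [ 0.558  0.081  0.03 ]]
[[ 0.237 -0.971 -0.   ]
 [-0.971 -0.237  0.002]
 [-0.002 -0.    -1.   ]]
{'intrinsics': array([[303.74775263,   0.        , 260.86349736],
       [  0.        , 303.74775263, 190.48078825],
       [  0.        ,   0.        ,   1.        ]]), 'position': array([ 0.21414653, -0.53993104,  0.37247372]), 'rotation': array([ 0.12392508,  0.77678426, -0.60949125, -0.09883928])} [[ 0.238 -0.922 -0.305]
 [-0.971 -0.226 -0.072]
 [-0.002  0.313 -0.95 ]]
```

Run:
```python
from rig import robot, viewer
from h import *
s=robot.sense()
def Rt(y): return np.c_[[np.cos(y),np.sin(y),0],[np.sin(y),-np.cos(y),0],[0,0,-1]]
print(delta(s,[.56,.11,.22],Rt(.19)))
```

```text
(array([-548.2659477 , -570.03418011,    9.05122491]), array([-1.52841962e-03,  1.31036009e-03, -1.52100889e+00]))
```

Emit:
{"fn": "carry_out", "kwargs": {"series": [[[-30,-30,0,0,0,-0.1,0],[-60,-60,0,0,0,-0.2,0],[-85,-90,1,0,0,-0.3,0],[-110,-118,2,0,0,-0.4,0],[-138,-144,2,0,0,-0.5,0],[-166,-172,3,0,0,-0.6,0],[-194,-200,3,0,0,-0.7,0],[-220,-228,4,0,0,-0.8,0],[-248,-256,4,0,0,-0.9,0],[-274,-285,4,0,0,-1.0,0]]], "grip_force": 20}}

```text
time_s: 0.93
eef_pos: [0.3484, -0.2226, 0.2245]
ee_rot: [-0.0, 0.987, -0.163, -0.0]
wrist_force: [1.8, -1.1, 0.5]
gripper_width: -0.0
```

Run:
```python
from rig import robot, viewer
from h import *
s=robot.sense()
def Rt(y): return np.c_[[np.cos(y),np.sin(y),0],[np.sin(y),-np.cos(y),0],[0,0,-1]]
print(delta(s,[.56,.11,.22],Rt(.19)), s["eef_pos"],s["gripper_width"])
```

```text
(array([  93.73023628, -382.88013894,    4.55631746]), array([-3.93467064e-04,  5.78353722e-04, -5.16589873e-01])) [ 0.34839293 -0.22257368  0.22452936] -3.3533431105919374e-05
```

Emit:
{"fn": "carry_out", "kwargs": {"series": [[[9,-38,0,0,0,-0.06,0],[18,-76,1,0,0,-0.12,0],[28,-115,1,0,0,-0.18,0],[37,-153,2,0,0,-0.24,0],[47,-191,2,0,0,-0.3,0],[56,-230,3,0,0,-0.36,0],[66,-268,3,0,0,-0.42,0],[75,-306,4,0,0,-0.48,0],[85,-345,4,0,0,-0.516,0],[94,-383,4,0,0,-0.516,0]]]}}

```text
time_s: 1.77
eef_pos: [0.5621, 0.109, 0.2202]
ee_rot: [0.0, 0.996, 0.093, -0.0]
wrist_force: [0.9, -0.2, 0.7]
gripper_width: 0.0005
```

Run:
```python
from rig import robot, viewer
from h import *
import cv2,pickle
for i in range(4): s=robot.sense()
c=viewer.get_calibration("wrist"); im=viewer.read_camera("wrist")
cv2.imwrite("pics/w1.png",im[:,:,::-1]); pickle.dump(c,open("w1.pkl","wb")); print(s["eef_pos"],s["joint_velocities"].round(3), c["position"])
```

```text
[0.56210579 0.10896208 0.22017128] [ 0.677  0.64   0.933  0.278 -0.008  0.715] [0.54672491 0.18725811 0.36467737]
```

View pics/w1.png

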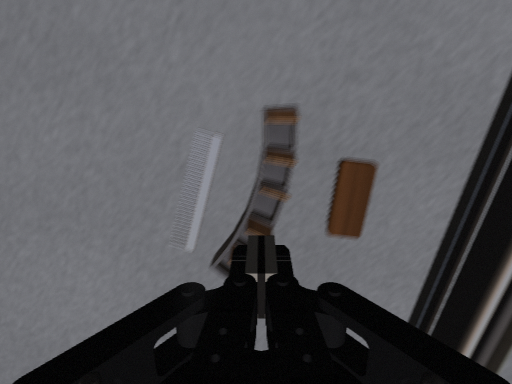

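The arm was still moving in that picture, and the gripper hides cells 4 and 5. I'll shift towards -y and look again.

Emit:
{"fn": "carry_out", "kwargs": {"series": [[[-10,35,-5,0,0,0,0],[-20,70,-10,0,0,0,0],[-25,105,-15,0,0,0,0],[-25,115,-20,0,0,0,0],[-25,115,-20,0,0,0,0],[-25,115,-20,0,0,0,0],[-25,115,-20,0,0,0,0]]]}}

```text
time_s: 2.4
eef_pos: [0.5579, -0.0099, 0.2403]
ee_rot: [-0.0, 0.996, 0.093, -0.0]
wrist_force: [0.4, -0.2, -0.4]
gripper_width: -0.0003
```

Run:
```python
from rig import robot, viewer
from h import *
import cv2,pickle
s=robot.sense()
c=viewer.get_calibration("wrist"); im=viewer.read_camera("wrist")
cv2.imwrite("pics/w2.png",im[:,:,::-1]); pickle.dump(c,open("w2.pkl","wb")); print(s["eef_pos"],s["joint_velocities"].round(3), c["position"],s["wrist_force"])
a=im[50:250,130:400,::-1]; cv2.imwrite("pics/w2z.png",cv2.resize(cv2.convertScaleAbs(a,alpha=1.8),(783,580),interpolation=cv2.INTER_CUBIC))
```

```text
[ 0.55791647 -0.00987489  0.24034787] [ 0.013 -0.    -0.005  0.    -0.002 -0.003] [0.54261135 0.06830401 0.38490819] [ 0.36975043 -0.23418498 -0.44762112]
```

View pics/w2z.png

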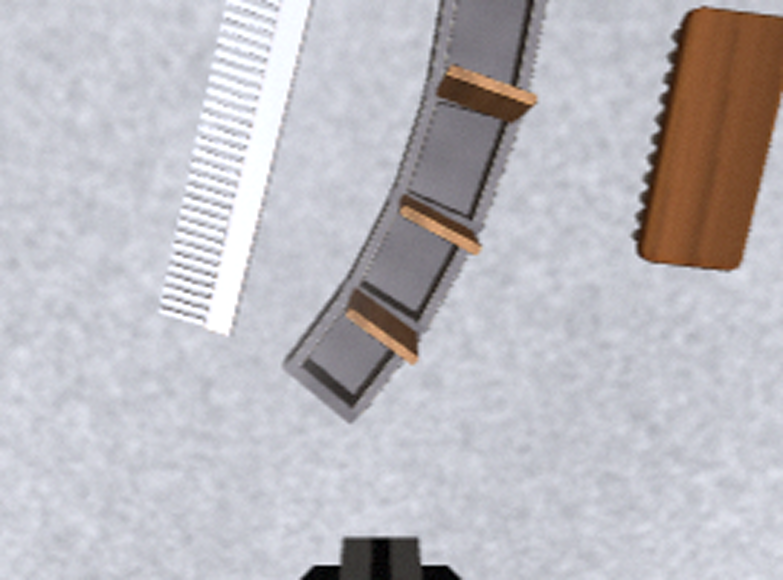

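Run:
```python
import cv2
a=cv2.imread("pics/w2.png")[0:200,180:400]; cv2.imwrite("pics/w2y.png",cv2.resize(cv2.convertScaleAbs(a,alpha=1.8),(660,600),interpolation=cv2.INTER_CUBIC))
```

```text
(no output)
```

View pics/w2y.png

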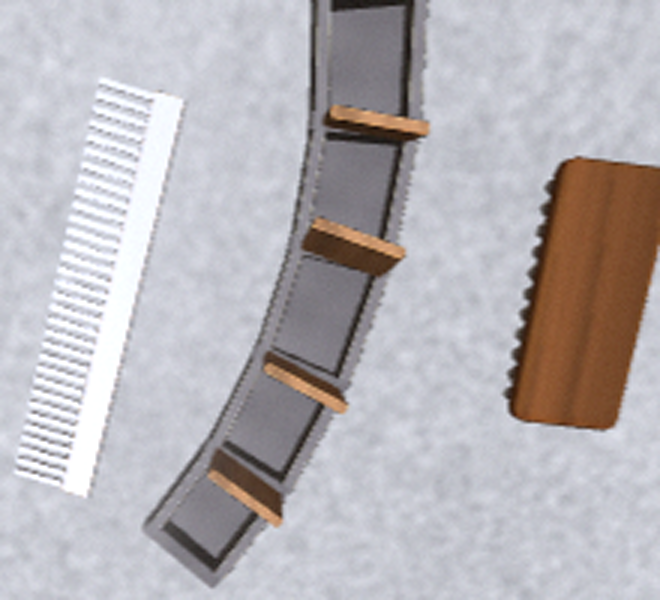

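```bash
cat > fit.py <<'E'
from h import *
import pickle,cv2
from rig import viewer
from scipy.optimize import least_squares
ct=viewer.get_calibration("top"); cw=pickle.load(open("w2.pkl","rb"))
W=cast(cw,np.array([(145,527),(213,588),(430,20),(416,150),(385,290),(345,400),(282,515)])/3+[180,0],.03)
T=cast(ct,np.array([(62,292),(78,368),(537,372),(497,434),(160,272),(200,273),(300,276),(340,283),(440,314)])/6+[190,145],.03)
def loc(p,P):
    c,s=np.cos(p[2]),np.sin(p[2]); d=P[:,:2]-p[:2]; q=np.c_[c*d[:,0]+s*d[:,1],-s*d[:,0]+c*d[:,1]]+[.275,0]
    return np.hypot(*q.T),np.arctan2(q[:,1],q[:,0])
H=.115/.275
def resW(p): r,a=loc(p,W); return np.r_[r[0]-.256,r[1]-.294,(a[:2]+H)*.275,r[2:]-.294]
def resT(p): r,a=loc(p,T); return np.r_[r[[0,2]]-.294,r[[1,3]]-.256,(a[:2]-H)*.275,(a[2:4]+H)*.275,r[4:]-.294]
if __name__=="__main__":
    for n,f in(("W",resW),("T",resT),("both",lambda p:np.r_[resW(p),resT(p)])):
        o=least_squares(f,[.575,.06,-.13]); print(n,o.x.round(4),(o.fun*1000).round(1))
    p=o.x
    def wp(p,r,a,z): b=a+p[2]; C=p[:2]-.275*np.array([np.cos(p[2]),np.sin(p[2])]); return [C[0]+r*np.cos(b),C[1]+r*np.sin(b),z]
    im=cv2.imread("pics/w2.png"); L=cv2.resize(cv2.convertScaleAbs(im,alpha=1.8),(1536,1152))[:600,540:1240]
    for r in(.256,.275,.294):
        for a in np.linspace(-H,H,41):
            u,v=proj(cw,wp(p,r,a,.03))[0]*3; cv2.circle(L,(int(u-540),int(v)),1,(0,0,255),-1)
    for i in range(5):
        u,v=proj(cw,wp(p,.275,.32-.16*i,.035))[0]*3; cv2.circle(L,(int(u-540),int(v)),3,(0,255,0),-1)
    cv2.imwrite("pics/fit.png",L); np.save("p.npy",p)
E
python3 fit.py
```

```text
W [ 0.5759  0.0621 -0.1274] [-0.6 -1.   0.6 -0.6  0.1 -0.8 -0.4  0.6  2. ]
T [ 0.5737  0.0566 -0.1366] [-2.  -3.3 -0.9 -0.3 -4.4 -3.4  3.7  4.1 -0.  -1.4  0.3  0.5  0.3]
both [ 0.5747  0.0585 -0.133 ] [-0.8 -1.2  4.7  3.1  1.6  0.4  0.5  1.1  2.1 -3.1 -3.5 -2.  -0.5 -6.
 -5.1  1.6  1.8 -1.  -2.3 -0.4 -0.2 -0.2]
```

View pics/fit.png

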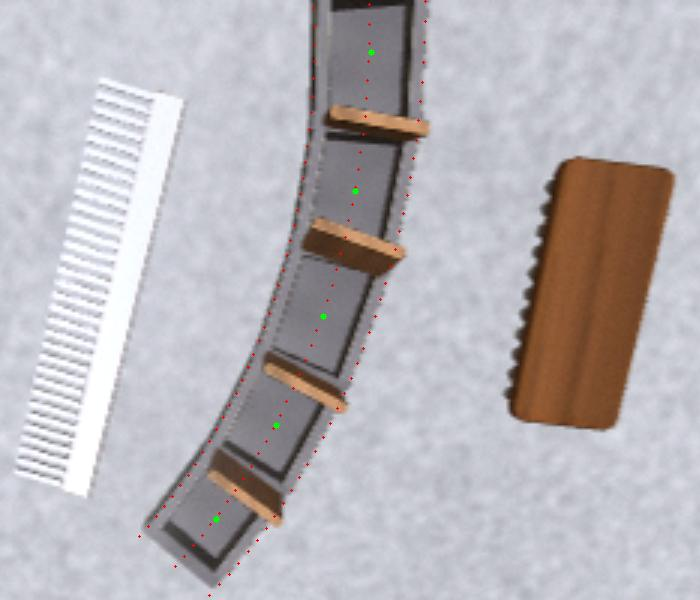

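```bash
sed -i 's|^H=.*|H=.4|' fit.py; python3 fit.py
```

```text
W [ 0.5752  0.0571 -0.1455] [-0.6 -1.   0.6 -0.6  0.1 -0.8 -0.4  0.6  2. ]
T [ 0.5728  0.0567 -0.1371] [-1.2 -2.4 -0.2  0.6  0.2  1.2 -0.9 -0.5  0.8 -0.5  1.2  1.4  1.2]
both [ 0.5738  0.057  -0.1383] [-0.2 -0.6  1.5 -0.1  2.2  1.1  1.1  1.8  2.8 -2.4 -3.  -1.4  0.   0.3
  1.2 -1.6 -1.3 -0.3 -1.6  0.3  0.5  0.4]
```

View pics/fit.png

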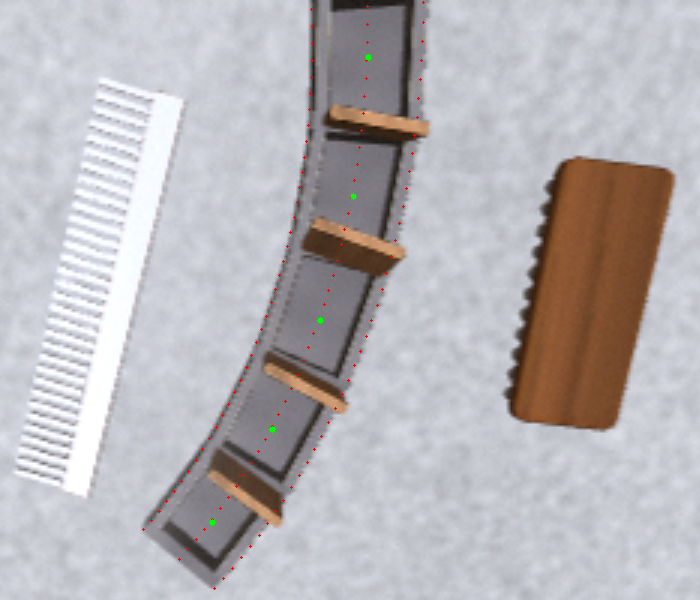

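```bash
cat > plan.py <<'E'
from h import *
from rig import robot
import sys
p=[.5745,.057,-.14]
C=np.array(p[:2])-.275*np.array([np.cos(p[2]),np.sin(p[2])])
def Rt(y): return np.c_[[np.cos(y),np.sin(y),0],[np.sin(y),-np.cos(y),0],[0,0,-1]]
def pose(s,tipz):
    b=p[2]-s/275; return [C[0]+.275*np.cos(b),C[1]+.275*np.sin(b),tipz/1000+.025],b
hinge=lambda i:(i-3)*44-19
def rows(L):
    st=robot.sense(); print(st["time_s"],st["eef_pos"],"F",st["wrist_force"].round(2))
    for s,z in L:
        t,b=pose(s,z); d,rv=delta(st,t,Rt(b)); print([*d.round(1),*rv.round(3)], np.round(t,3))
E
python3 - <<'E'
from plan import *
rows([(-132,110),(-132,52)])
E
```

```text
2.45 [ 0.55785632 -0.00962295  0.24028454] F [-1.27  1.03  0.83]
[np.float64(40.0), np.float64(-192.6), np.float64(105.4), np.float64(-0.001), np.float64(0.001), np.float64(-0.154)] [0.561 0.187 0.135]
[np.float64(40.1), np.float64(-192.5), np.float64(163.4), np.float64(-0.001), np.float64(0.001), np.float64(-0.154)] [0.561 0.187 0.077]
```

Emit:
{"fn": "carry_out", "kwargs": {"series": [[[8,-38,10,0,0,-0.03,0],[16,-76,20,0,0,-0.06,0],[24,-114,30,0,0,-0.09,0],[32,-152,50,0,0,-0.12,0],[40,-182,75,0,0,-0.154,0],[40,-193,105,0,0,-0.154,0],[40,-193,130,0,0,-0.154,0],[40,-193,150,0,0,-0.154,0],[40,-193,163,0,0,-0.154,0],[40,-193,163,0,0,-0.154,0]]]}}

```text
time_s: 3.28
eef_pos: [0.5583, 0.1872, 0.0739]
ee_rot: [0.0, 0.985, 0.17, -0.004]
wrist_force: [-0.7, -0.2, -0.4]
gripper_width: -0.0
```

Run:
```python
from plan import *
h=hinge(1)-11
rows([(h-14,52),(h-6,52),(h+2,49),(h+10,46),(h+18,43),(h+25,40),(h+30,38),(h+30,36)])
```

```text
3.2833 [0.55827228 0.1872407  0.07385616] F [-0.69 -0.21 -0.43]
[np.float64(2.9), np.float64(1.2), np.float64(-3.2), np.float64(-0.001), np.float64(0.007), np.float64(0.002)] [0.561 0.187 0.077]
[np.float64(2.8), np.float64(9.2), np.float64(-3.2), np.float64(-0.001), np.float64(0.007), np.float64(0.031)] [0.564 0.18  0.077]
[np.float64(2.4), np.float64(17.2), np.float64(-0.2), np.float64(-0.001), np.float64(0.007), np.float64(0.06)] [0.566 0.172 0.074]
[np.float64(1.9), np.float64(25.2), np.float64(2.8), np.float64(-0.001), np.float64(0.007), np.float64(0.089)] [0.568 0.164 0.071]
[np.float64(1.1), np.float64(33.1), np.float64(5.8), np.float64(-0.001), np.float64(0.007), np.float64(0.118)] [0.57  0.156 0.068]
[np.float64(0.2), np.float64(40.1), np.float64(8.8), np.float64(-0.001), np.float64(0.007), np.float64(0.143)] [0.572 0.15  0.065]
[np.float64(-0.6), np.float64(45.0), np.float64(10.8), np.float64(-0.001), np.float64(0.007), np.float64(0.162)] [0.573 0.145 0.063]
[np.float64(-0.5), np.float64(45.0), np.float64(12.8), np.float64(-0.001), np.float64(0.007), np.float64(0.162)] [0.573 0.145 0.061]
```

Run:
```python
from plan import *
from rig import viewer
import cv2
for k in range(3): im=viewer.read_camera("side")
a=im[165:240,215:315,::-1]; cv2.imwrite("pics/s2.png",cv2.resize(cv2.convertScaleAbs(a,alpha=1.6),(800,600),interpolation=cv2.INTER_CUBIC))
h=hinge(1)-11
rows([(h-14,52),(h-6,52),(h+2,49),(h+10,46),(h+18,43),(h+25,40),(h+30,38),(h+30,36)])
```

```text
3.4333 [0.56217898 0.18713184 0.07842979] F [ 0.32 -0.09  1.1 ]
[np.float64(-0.7), np.float64(-0.2), np.float64(1.4), np.float64(0.0), np.float64(-0.001), np.float64(0.0)] [0.561 0.187 0.077]
[np.float64(-0.8), np.float64(7.8), np.float64(1.4), np.float64(0.0), np.float64(-0.001), np.float64(0.029)] [0.564 0.18  0.077]
[np.float64(-1.2), np.float64(15.8), np.float64(4.4), np.float64(0.0), np.float64(-0.001), np.float64(0.058)] [0.566 0.172 0.074]
[np.float64(-1.8), np.float64(23.8), np.float64(7.4), np.float64(0.0), np.float64(-0.001), np.float64(0.087)] [0.568 0.164 0.071]
[np.float64(-2.6), np.float64(31.7), np.float64(10.4), np.float64(0.0), np.float64(-0.001), np.float64(0.116)] [0.57  0.156 0.068]
[np.float64(-3.5), np.float64(38.7), np.float64(13.4), np.float64(-0.0), np.float64(-0.001), np.float64(0.142)] [0.572 0.15  0.065]
[np.float64(-4.2), np.float64(43.6), np.float64(15.4), np.float64(-0.0), np.float64(-0.001), np.float64(0.16)] [0.573 0.145 0.063]
[np.float64(-4.2), np.float64(43.6), np.float64(17.4), np.float64(-0.0), np.float64(-0.001), np.float64(0.16)] [0.573 0.145 0.061]
```

View pics/s2.png

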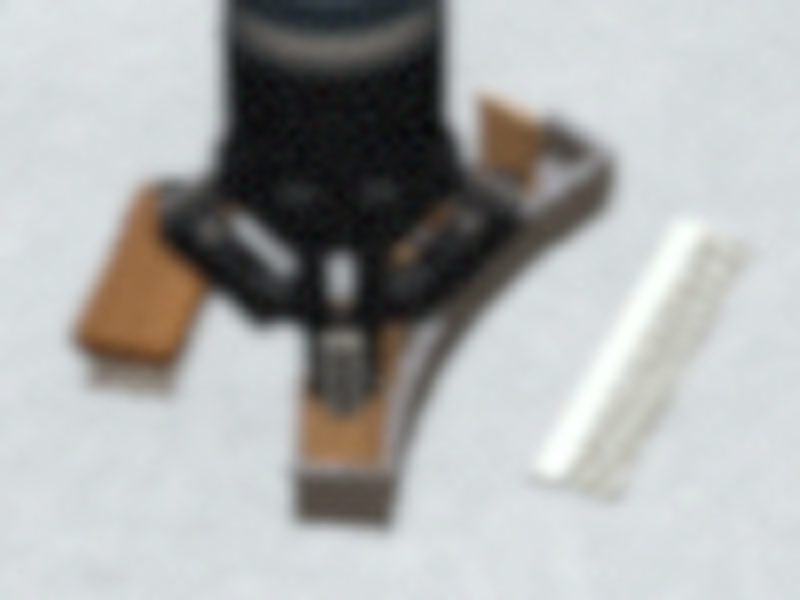

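Emit:
{"fn": "carry_out", "kwargs": {"series": [[[-1,4,1,0,0,0.015,0],[-1,8,1.5,0,0,0.03,0],[-1,12,3,0,0,0.045,0],[-1,16,4.5,0,0,0.06,0],[-1.5,20,6,0,0,0.075,0],[-2,24,7.5,0,0,0.09,0],[-2.5,28,9,0,0,0.1,0],[-2.5,32,10.5,0,0,0.116,0],[-3,36,12,0,0,0.13,0],[-3.5,39,13.5,0,0,0.14,0]]]}}

```text
time_s: 4.27
eef_pos: [0.5719, 0.1479, 0.064]
ee_rot: [0.0, 0.995, 0.099, -0.0]
wrist_force: [0.4, -0.4, 0.2]
gripper_width: 0.0001
```

Run:
```python
from plan import *
from rig import viewer
import cv2
for k in range(3): im=viewer.read_camera("side")
a=im[165:240,215:315,::-1]; cv2.imwrite("pics/s3.png",cv2.resize(cv2.convertScaleAbs(a,alpha=1.6),(800,600),interpolation=cv2.INTER_CUBIC))
h=hinge(1)-11
rows([(h+30,38),(h+30,36)])
```

```text
4.4167 [0.57165776 0.14817471 0.06405995] F [ 0.35 -0.14  0.17]
[np.float64(0.4), np.float64(3.7), np.float64(1.1), np.float64(-0.0), np.float64(0.0), np.float64(0.019)] [0.573 0.145 0.063]
[np.float64(0.4), np.float64(3.7), np.float64(3.1), np.float64(-0.0), np.float64(0.0), np.float64(0.019)] [0.573 0.145 0.061]
```

View pics/s3.png

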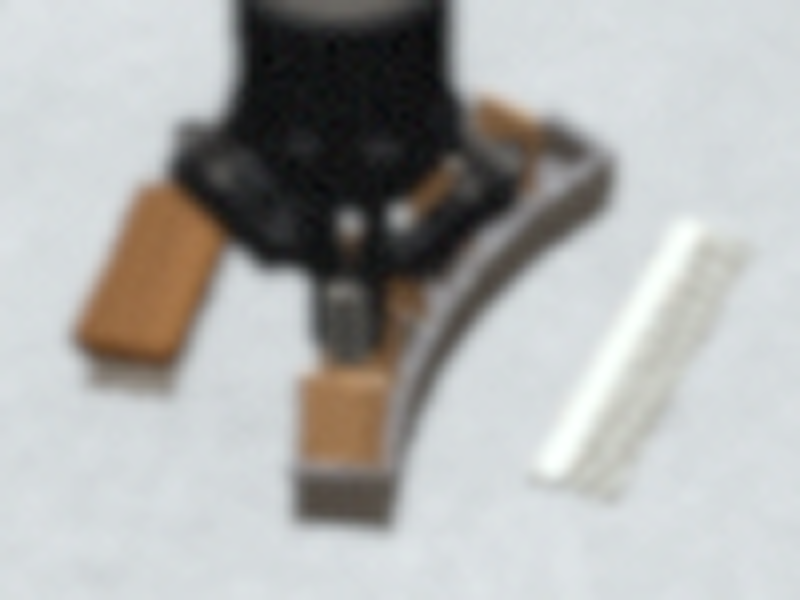

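The numbers disagree. I expected the tip at about row 447, over a folded lid, but the picture shows it at about row 362. I'll project the tip into the image to check.

Run:
```python
from plan import *
from rig import viewer
import cv2
cs=viewer.get_calibration("side"); st=robot.sense(); R0=q2R(st["ee_rot"])
Z=lambda P:((proj(cs,P)-[215,165])*8).round(0)
for n,o in (("tcp",[0,0,0]),("tip",[0,0,.025]),("tip back",[0,-.011,.025]),("tip front",[0,.011,.025])): print(n,Z(st["eef_pos"]+R0@np.array(o)))
for i in (1,2,3,4,5): print(i,Z(pose(hinge(i),31-25)[0]),"free up",Z(pose(hinge(i),70-25)[0]),"shut end",Z(pose(hinge(i)+37,35-25)[0]))
print("left end corners", [Z([C[0]+r*np.cos(p[2]+.4),C[1]+r*np.sin(p[2]+.4),z]).tolist() for r in(.256,.294) for z in (0,.03)])
```

```text
tcp [[349. 356.]]
tip [[350. 408.]]
tip back [[346. 428.]]
tip front [[353. 387.]]
1 [[345. 453.]] free up [[343. 373.]] shut end [[358. 376.]]
2 [[363. 372.]] free up [[361. 292.]] shut end [[391. 300.]]
3 [[397. 297.]] free up [[397. 218.]] shut end [[439. 232.]]
4 [[448. 230.]] free up [[448. 152.]] shut end [[500. 172.]]
5 [[511. 172.]] free up [[512.  94.]] shut end [[574. 122.]]
left end corners [[[397.0, 522.0]], [[397.0, 462.0]], [[294.0, 518.0]], [[292.0, 459.0]]]
```

Run:
```python
from plan import *
from rig import viewer
import cv2,pickle
cw=viewer.get_calibration("wrist"); st=robot.sense(); R0=q2R(st["ee_rot"])
im=viewer.read_camera("wrist"); a=im[120:320,160:360,::-1]; cv2.imwrite("pics/w3.png",cv2.resize(cv2.convertScaleAbs(a,alpha=2.5),(600,600),interpolation=cv2.INTER_CUBIC))
for z in (-.02,0,.006,.0125,.025):
  for y in (-.011,.011): print(z,y,((proj(cw,st["eef_pos"]+R0@np.array([0,y,z]))-[160,120])*3).round(0))
cs=viewer.get_calibration("side")
t,b=pose(-132,52); 
for z in (0,25): print("s2", z,((proj(cs,np.array([.5622,.1871,.0784-z/1000])+Rt(b)@[0,-.011,0])-[215,165])*8).round())
```

```text
-0.02 -0.011 [[307. 383.]]
-0.02 0.011 [[307. 505.]]
0 -0.011 [[307. 327.]]
0 0.011 [[307. 437.]]
0.006 -0.011 [[307. 313.]]
0.006 0.011 [[306. 420.]]
0.0125 -0.011 [[306. 298.]]
0.0125 0.011 [[306. 402.]]
0.025 -0.011 [[306. 273.]]
0.025 0.011 [[306. 371.]]
s2 0 [[339. 424.]]
s2 25 [[341. 476.]]
```

View pics/w3.png

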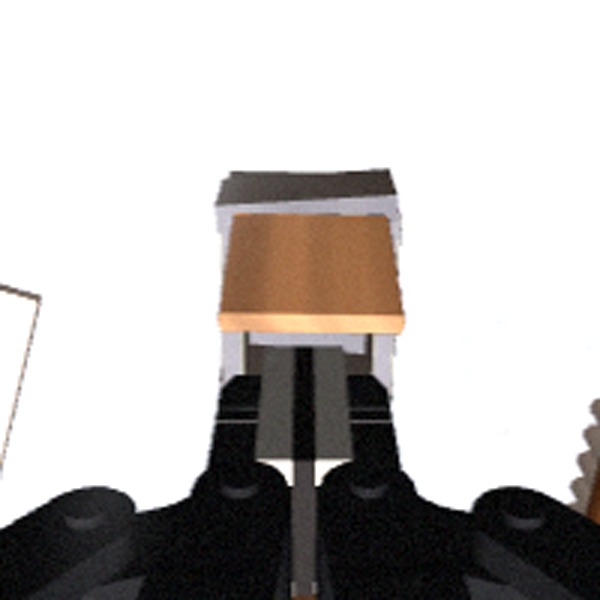

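Run:
```python
from plan import *
from rig import viewer
cw=viewer.get_calibration("wrist")
for th in (0,.3,.6,.9,1.2,1.5,1.7):
    o=[]
    for L in (37,):
        for t in (0,4):
            s=hinge(1)+L*np.cos(th)-t*np.sin(th); z=31+L*np.sin(th)+t*np.cos(th)
            o.append(((proj(cw,pose(s,z-25)[0])-[160,120])*3).round(0)[0].tolist())
    print(th,o)
print("hinge",((proj(cw,pose(hinge(1),10)[0])-[160,120])*3).round(0), "end",((proj(cw,pose(-110,5)[0])-[160,120])*3).round(0))
```

```text
0 [[303.0, 398.0], [303.0, 407.0]]
0.3 [[303.0, 417.0], [304.0, 422.0]]
0.6 [[305.0, 423.0], [306.0, 421.0]]
0.9 [[307.0, 410.0], [308.0, 402.0]]
1.2 [[308.0, 378.0], [308.0, 363.0]]
1.5 [[307.0, 329.0], [306.0, 308.0]]
1.7 [[305.0, 288.0], [303.0, 265.0]]
hinge [[306. 246.]] end [[305. 225.]]
```

The wrist view (tip edge at zoomed row 347) and the side view agree. The real fingertips sit near TCP level, not 25 mm ahead of it, so the tip went over lid 1 (about 1.5 rad) without folding it. I'll go back up and around, then redo lid 1 with an offset of about 0, feeling for contact.

```bash
sed -i 's|tipz/1000+.025|tipz/1000|' plan.py
python3 - <<'E'
from plan import *
h=hinge(1)-9
rows([(h+5,100),(h-20,100),(h-20,54)])
E
```

```text
4.4667 [0.57171683 0.14835987 0.06419888] F [ 0.32 -0.58 -0.51]
[np.float64(-0.3), np.float64(-19.1), np.float64(-35.8), np.float64(-0.0), np.float64(0.0), np.float64(-0.065)] [0.568 0.167 0.1  ]
[np.float64(-3.0), np.float64(-43.9), np.float64(-35.8), np.float64(-0.0), np.float64(0.0), np.float64(-0.156)] [0.56  0.191 0.1  ]
[np.float64(-3.0), np.float64(-43.9), np.float64(10.2), np.float64(-0.0), np.float64(0.0), np.float64(-0.156)] [0.56  0.191 0.054]
```

Emit:
{"fn": "carry_out", "kwargs": {"series": [[[0,0,-18,0,0,0,0],[0,0,-36,0,0,0,0],[-1,-16,-36,0,0,-0.05,0],[-2,-32,-36,0,0,-0.1,0],[-3,-46,-36,0,0,-0.156,0],[-3,-46,-24,0,0,-0.156,0],[-3,-46,-12,0,0,-0.156,0],[-3,-46,0,0,0,-0.156,0],[-3,-46,8,0,0,-0.156,0],[-3,-46,10,0,0,-0.156,0]]]}}

```text
time_s: 5.3
eef_pos: [0.5585, 0.1929, 0.0527]
ee_rot: [0.0, 0.984, 0.177, -0.001]
wrist_force: [-0.5, 0.3, -0.5]
gripper_width: 0.0002
```

Run:
```python
from plan import *
from rig import viewer
import cv2
for k in range(3): im=viewer.read_camera("side")
a=im[165:240,215:315,::-1]; cv2.imwrite("pics/s4.png",cv2.resize(cv2.convertScaleAbs(a,alpha=1.6),(800,600),interpolation=cv2.INTER_CUBIC))
cw=viewer.get_calibration("wrist");im=viewer.read_camera("wrist"); a=im[120:320,160:360,::-1]; cv2.imwrite("pics/w4.png",cv2.resize(cv2.convertScaleAbs(a,alpha=2.5),(600,600),interpolation=cv2.INTER_CUBIC))
cs=viewer.get_calibration("side");st=robot.sense()
for z in (0,10): print(z,((proj(cs,st["eef_pos"]+q2R(st["ee_rot"])@[0,-.011,z/1000])-[215,165])*8).round())
h=hinge(1)-9
rows([(h-20,54),(h-4,54),(h+4,50),(h+10,46),(h+18,43),(h+24,40),(h+28,38)])
```

```text
0 [[341. 486.]]
10 [[341. 506.]]
5.5 [0.56025908 0.1929949  0.05491627] F [-0.93  0.18  0.2 ]
[np.float64(-0.9), np.float64(2.0), np.float64(0.9), np.float64(0.0), np.float64(-0.001), np.float64(0.0)] [0.56  0.191 0.054]
[np.float64(-1.4), np.float64(17.9), np.float64(0.9), np.float64(0.0), np.float64(-0.001), np.float64(0.059)] [0.565 0.176 0.054]
[np.float64(-2.0), np.float64(25.9), np.float64(4.9), np.float64(0.0), np.float64(-0.001), np.float64(0.088)] [0.567 0.168 0.05 ]
[np.float64(-2.6), np.float64(31.9), np.float64(8.9), np.float64(0.0), np.float64(-0.001), np.float64(0.11)] [0.569 0.162 0.046]
[np.float64(-3.6), np.float64(39.8), np.float64(11.9), np.float64(0.0), np.float64(-0.001), np.float64(0.139)] [0.571 0.154 0.043]
[np.float64(-4.5), np.float64(45.8), np.float64(14.9), np.float64(0.0), np.float64(-0.001), np.float64(0.16)] [0.572 0.149 0.04 ]
[np.float64(-5.1), np.float64(49.7), np.float64(16.9), np.float64(0.0), np.float64(-0.001), np.float64(0.175)] [0.573 0.145 0.038]
```

View pics/s4.png

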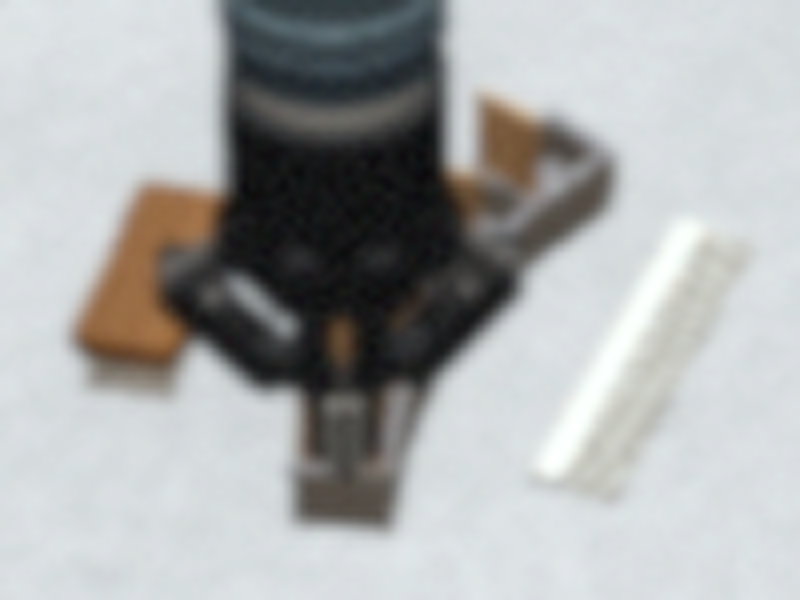

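View pics/w4.png

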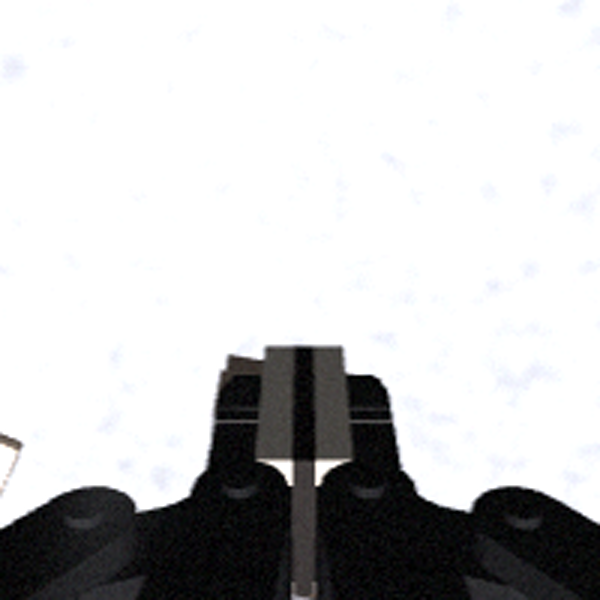

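Emit:
{"fn": "carry_out", "kwargs": {"series": [[[-1,6,1,0,0,0.02,0],[-1,12,1,0,0,0.04,0],[-1.5,18,1,0,0,0.06,0],[-2,22,3,0,0,0.075,0],[-2,26,5,0,0,0.088,0],[-2.5,32,8,0,0,0.11,0],[-3,36,10,0,0,0.125,0],[-3.5,40,12,0,0,0.14,0],[-4.5,46,14,0,0,0.16,0],[-5,49,15,0,0,0.17,0]]]}}

```text
time_s: 6.33
eef_pos: [0.572, 0.1444, 0.0388]
ee_rot: [0.0, 0.996, 0.091, -0.0]
wrist_force: [0.3, 0.7, 0.5]
gripper_width: -0.0
```

Run:
```python
from plan import *
from rig import viewer
import cv2
im=viewer.read_camera("side")
a=im[165:240,215:315,::-1]; cv2.imwrite("pics/s5.png",cv2.resize(cv2.convertScaleAbs(a,alpha=1.6),(800,600),interpolation=cv2.INTER_CUBIC))
cw=viewer.get_calibration("wrist");im=viewer.read_camera("wrist"); a=im[120:320,160:360,::-1]; cv2.imwrite("pics/w5.png",cv2.resize(cv2.convertScaleAbs(a,alpha=2.5),(600,600),interpolation=cv2.INTER_CUBIC))
h=hinge(1)-9
rows([(h+28,38)])
```

```text
6.4333 [0.57194888 0.1445073  0.03892004] F [-0.05 -0.19 -0.39]
[np.float64(0.8), np.float64(0.0), np.float64(0.9), np.float64(0.0), np.float64(0.001), np.float64(0.004)] [0.573 0.145 0.038]
```

View pics/s5.png

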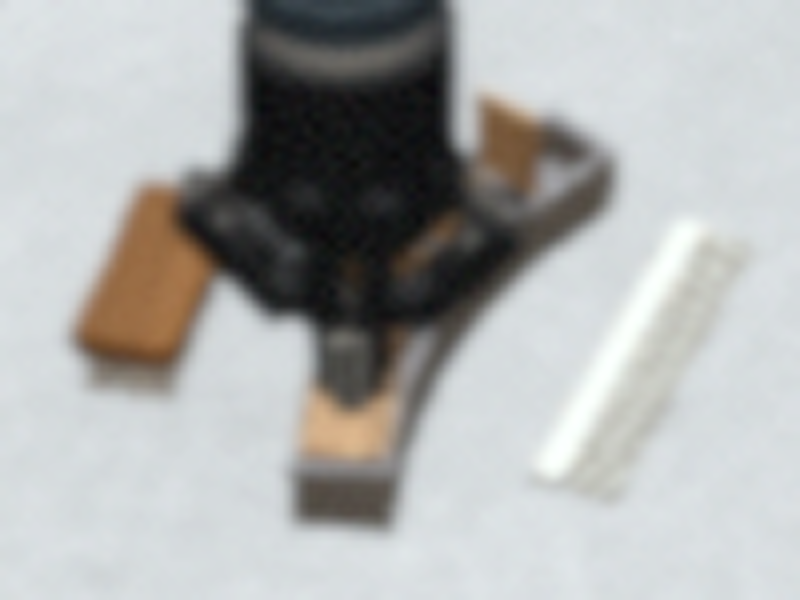

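View pics/w5.png

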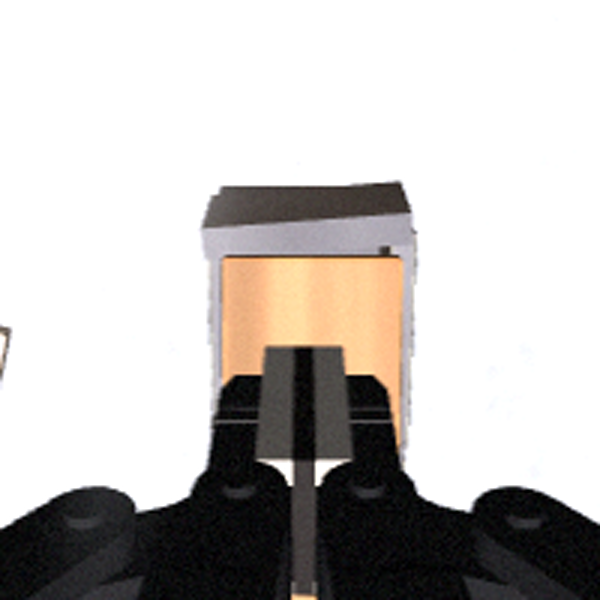

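Lid 1 is now folded nearly flat: its face is bright, with the hinge at row 255. I'll press down in small steps to feel the surface.

Emit:
{"fn": "carry_out", "kwargs": {"series": [[[0,0,1,0,0,0,0],[0,0,1,0,0,0,0],[0,0,2,0,0,0,0],[0,0,2,0,0,0,0]]]}}

```text
time_s: 6.77
eef_pos: [0.5721, 0.1454, 0.0372]
ee_rot: [0.0, 0.996, 0.093, 0.0]
wrist_force: [0.0, -0.2, 0.6]
gripper_width: -0.0001
```

Emit:
{"fn": "carry_out", "kwargs": {"series": [[[0,0,1,0,0,0,0],[0,0,1,0,0,0,0]]]}}

```text
time_s: 6.93
eef_pos: [0.572, 0.1453, 0.0362]
ee_rot: [0.0, 0.996, 0.093, 0.0]
wrist_force: [0.3, 0.1, -0.1]
gripper_width: 0.0
```

Emit:
{"fn": "carry_out", "kwargs": {"series": [[[0,0,1,0,0,0,0],[0,0,1,0,0,0,0]]]}}

```text
time_s: 7.1
eef_pos: [0.572, 0.1453, 0.0351]
ee_rot: [0.0, 0.996, 0.092, -0.0]
wrist_force: [0.1, 0.3, -0.1]
gripper_width: 0.0001
```

Emit:
{"fn": "carry_out", "kwargs": {"series": [[[0,0,1,0,0,0,0],[0,0,1,0,0,0,0]]]}}

```text
time_s: 7.27
eef_pos: [0.572, 0.1452, 0.0341]
ee_rot: [0.0, 0.996, 0.092, -0.0]
wrist_force: [-0.1, 0.4, 0.3]
gripper_width: -0.0004
```

Emit:
{"fn": "carry_out", "kwargs": {"series": [[[0,0,1,0,0,0,0],[0,0,1,0,0,0,0]]]}}

```text
time_s: 7.43
eef_pos: [0.572, 0.1452, 0.0331]
ee_rot: [0.0, 0.996, 0.092, -0.0]
wrist_force: [0.6, 0.4, 0.1]
gripper_width: 0.0002
```

Emit:
{"fn": "carry_out", "kwargs": {"series": [[[0,0,1,0,0,0,0],[0,0,1,0,0,0,0]]]}}

```text
time_s: 7.6
eef_pos: [0.5722, 0.1452, 0.0326]
ee_rot: [0.0, 0.996, 0.092, 0.0]
wrist_force: [-1.9, 0.3, 2.2]
gripper_width: 0.0
```

Emit:
{"fn": "carry_out", "kwargs": {"series": [[[0,0,0.5,0,0,0,0],[0,0,0.5,0,0,0,0]]]}}

```text
time_s: 7.77
eef_pos: [0.5722, 0.1452, 0.0325]
ee_rot: [0.0, 0.996, 0.092, 0.0]
wrist_force: [-2.3, 0.3, 6.2]
gripper_width: 0.0001
```

Contact came at TCP z≈0.0327 with 6 N, so the tip is 2.3 mm behind the TCP, and lid 1 is pressed shut. Now I'll lift straight up and plan lid 2.

Emit:
{"fn": "carry_out", "kwargs": {"series": [[[0,0,-7,0,0,0,0],[0,0,-14,0,0,0,0],[0,0,-20,0,0,0,0],[0,0,-20,0,0,0,0]]]}}

```text
time_s: 8.1
eef_pos: [0.5734, 0.1454, 0.0535]
ee_rot: [-0.0, 0.996, 0.092, 0.001]
wrist_force: [0.8, 0.1, -0.1]
gripper_width: -0.0001
```

Run:
```python
from plan import *
from rig import viewer
import cv2
cw=viewer.get_calibration("wrist");im=viewer.read_camera("wrist"); a=im[120:320,160:360,::-1]; cv2.imwrite("pics/w6.png",cv2.resize(cv2.convertScaleAbs(a,alpha=2.5),(600,600),interpolation=cv2.INTER_CUBIC))
h=hinge(2)-9
rows([(h-16,52),(h-6,52),(h+4,48),(h+12,44),(h+20,38.5),(h+25,35.5),(h+28,33.5)])
```

```text
8.15 [0.57316452 0.14535306 0.05289728] F [ 0.06 -0.35 -0.28]
[np.float64(-0.5), np.float64(0.7), np.float64(0.9), np.float64(0.0), np.float64(-0.002), np.float64(0.005)] [0.573 0.145 0.052]
[np.float64(-0.8), np.float64(10.7), np.float64(0.9), np.float64(0.0), np.float64(-0.002), np.float64(0.041)] [0.574 0.135 0.052]
[np.float64(-1.4), np.float64(20.6), np.float64(4.9), np.float64(0.0), np.float64(-0.002), np.float64(0.078)] [0.576 0.125 0.048]
[np.float64(-2.1), np.float64(28.6), np.float64(8.9), np.float64(0.0), np.float64(-0.002), np.float64(0.107)] [0.576 0.117 0.044]
[np.float64(-3.1), np.float64(36.5), np.float64(14.4), np.float64(0.0), np.float64(-0.002), np.float64(0.136)] [0.577 0.109 0.038]
[np.float64(-3.8), np.float64(41.5), np.float64(17.4), np.float64(0.0), np.float64(-0.002), np.float64(0.154)] [0.577 0.104 0.036]
[np.float64(-4.3), np.float64(44.4), np.float64(19.4), np.float64(-0.0), np.float64(-0.002), np.float64(0.165)] [0.577 0.101 0.034]
```

View pics/w6.png

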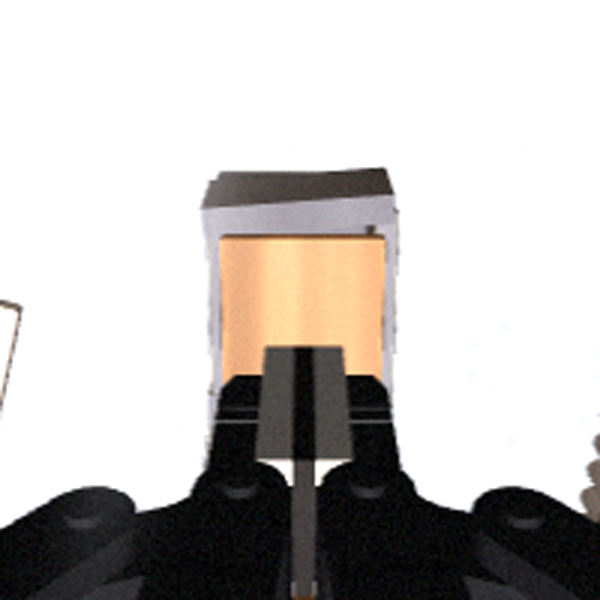

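Lid 1 lies flat. Now the lid 2 stroke.

Emit:
{"fn": "carry_out", "kwargs": {"series": [[[-0.5,5,0,0,0,0.02,0],[-1,10,0,0,0,0.04,0],[-1,15,2,0,0,0.06,0],[-1.5,20,4,0,0,0.078,0],[-2,25,6,0,0,0.093,0],[-2,29,8.5,0,0,0.107,0],[-2.5,33,11.5,0,0,0.122,0],[-3,37,14,0,0,0.136,0],[-3.5,41,16,0,0,0.152,0],[-4,44,17,0,0,0.165,0]]]}}

```text
time_s: 8.98
eef_pos: [0.5761, 0.1007, 0.0343]
ee_rot: [0.0, 1.0, 0.009, -0.0]
wrist_force: [0.7, 0.7, -0.1]
gripper_width: 0.0001
```

Emit:
{"fn": "carry_out", "kwargs": {"series": [[[0,0,1,0,0,0,0],[0,0,1,0,0,0,0]]]}}

```text
time_s: 9.15
eef_pos: [0.5761, 0.101, 0.0336]
ee_rot: [0.0, 1.0, 0.01, -0.0]
wrist_force: [-0.1, 1.9, 0.1]
gripper_width: 0.0002
```

Emit:
{"fn": "carry_out", "kwargs": {"series": [[[0,0,1,0,0,0,0],[0,0,1,0,0,0,0]]]}}

```text
time_s: 9.32
eef_pos: [0.5762, 0.1014, 0.0327]
ee_rot: [0.0, 1.0, 0.01, 0.0]
wrist_force: [0.2, -0.3, -0.4]
gripper_width: -0.0002
```

Emit:
{"fn": "carry_out", "kwargs": {"series": [[[0,0,0.5,0,0,0,0],[0,0,0.5,0,0,0,0]]]}}

```text
time_s: 9.48
eef_pos: [0.5763, 0.1014, 0.0326]
ee_rot: [0.0, 1.0, 0.01, 0.0]
wrist_force: [-0.4, -0.6, 2.7]
gripper_width: -0.0
```

Run:
```python
from plan import *
from rig import viewer
import cv2
im=viewer.read_camera("side")
a=im[165:240,215:315,::-1]; cv2.imwrite("pics/s7.png",cv2.resize(cv2.convertScaleAbs(a,alpha=1.6),(800,600),interpolation=cv2.INTER_CUBIC))
cw=viewer.get_calibration("wrist");im=viewer.read_camera("wrist"); a=im[70:270,160:360,::-1]; cv2.imwrite("pics/w7.png",cv2.resize(cv2.convertScaleAbs(a,alpha=2.5),(600,600),interpolation=cv2.INTER_CUBIC))
for s,z in ((-110,30),(hinge(1),35),(hinge(2),35)): print(s,((proj(cw,pose(s,z)[0])-[160,70])*3).round())
rows([(-44,52)])
```

```text
-110 [[262. 160.]]
-107 [[265. 183.]]
-63 [[307. 443.]]
9.5833 [0.5763703  0.10139703 0.03256904] F [-1.7   0.42  2.92]
[np.float64(0.8), np.float64(0.5), np.float64(-19.4), np.float64(-0.0), np.float64(-0.0), np.float64(0.0)] [0.577 0.101 0.052]
```

View pics/s7.png

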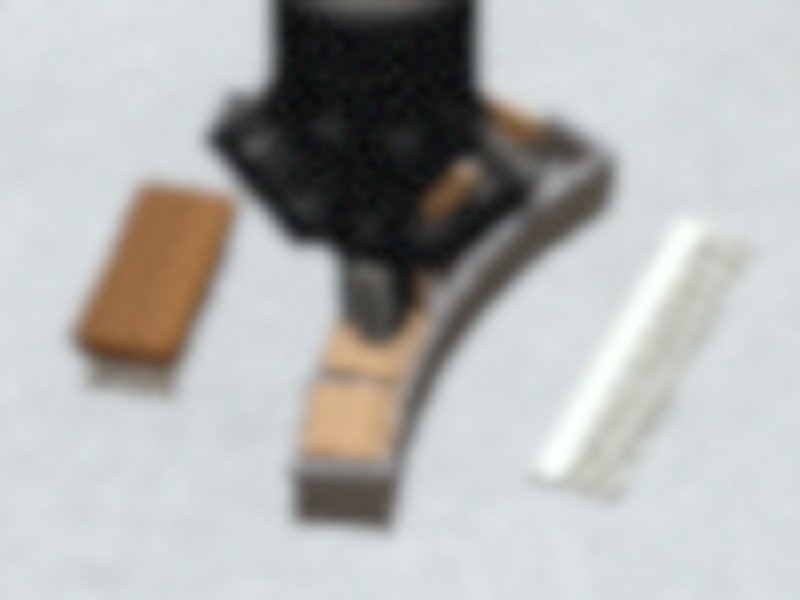

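View pics/w7.png

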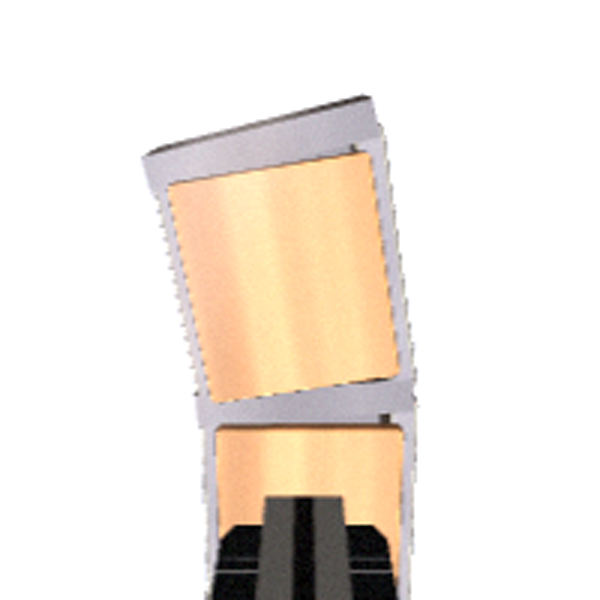

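Lids 1 and 2 are flat. I'll lift, then do lid 3.

Emit:
{"fn": "carry_out", "kwargs": {"series": [[[0,0,-7,0,0,0,0],[0,0,-14,0,0,0,0],[0,0,-20,0,0,0,0],[0,0,-20,0,0,0,0],[0,0,-20,0,0,0,0]]]}}

```text
time_s: 10.0
eef_pos: [0.5771, 0.1013, 0.0531]
ee_rot: [-0.0, 1.0, 0.01, 0.001]
wrist_force: [0.1, -0.3, 0.4]
gripper_width: -0.0003
```

Run:
```python
from plan import *
h=hinge(3)-10
rows([(h-16,52),(h-6,52),(h+4,48),(h+12,44),(h+20,38.5),(h+25,35.5),(h+28,33.5)])
```

```text
10.0 [0.57705375 0.10127673 0.05312934] F [ 0.09 -0.26  0.36]
[np.float64(0.1), np.float64(-0.6), np.float64(1.1), np.float64(-0.0), np.float64(-0.002), np.float64(-0.004)] [0.577 0.102 0.052]
[np.float64(-0.1), np.float64(9.4), np.float64(1.1), np.float64(-0.0), np.float64(-0.002), np.float64(0.033)] [0.577 0.092 0.052]
[np.float64(-0.6), np.float64(19.4), np.float64(5.1), np.float64(-0.0), np.float64(-0.002), np.float64(0.069)] [0.577 0.082 0.048]
[np.float64(-1.3), np.float64(27.4), np.float64(9.1), np.float64(-0.0), np.float64(-0.002), np.float64(0.098)] [0.576 0.074 0.044]
[np.float64(-2.2), np.float64(35.3), np.float64(14.6), np.float64(-0.0), np.float64(-0.002), np.float64(0.127)] [0.576 0.066 0.038]
[np.float64(-2.9), np.float64(40.3), np.float64(17.6), np.float64(-0.0), np.float64(-0.002), np.float64(0.145)] [0.575 0.061 0.036]
[np.float64(-3.3), np.float64(43.2), np.float64(19.6), np.float64(-0.0), np.float64(-0.002), np.float64(0.156)] [0.575 0.058 0.034]
```

Emit:
{"fn": "carry_out", "kwargs": {"series": [[[0,5,0,0,0,0.015,0],[0,10,0.5,0,0,0.033,0],[-0.5,15,2.5,0,0,0.05,0],[-0.5,20,5,0,0,0.07,0],[-1,24,7,0,0,0.085,0],[-1.5,28,9,0,0,0.1,0],[-2,32,12,0,0,0.115,0],[-2,36,14.5,0,0,0.13,0],[-3,40,17,0,0,0.145,0],[-3,43,18,0,0,0.156,0]]]}}

```text
time_s: 10.83
eef_pos: [0.5736, 0.0577, 0.0337]
ee_rot: [0.0, 0.998, -0.069, -0.0]
wrist_force: [0.2, 0.2, -0.2]
gripper_width: -0.0001
```

Emit:
{"fn": "carry_out", "kwargs": {"series": [[[0,0,1,0,0,0,0],[0,0,1.5,0,0,0,0],[0,0,1.5,0,0,0,0]]]}}

```text
time_s: 11.08
eef_pos: [0.5741, 0.0582, 0.0327]
ee_rot: [0.0, 0.998, -0.068, -0.0]
wrist_force: [-0.1, 0.8, -0.3]
gripper_width: 0.0001
```

Emit:
{"fn": "carry_out", "kwargs": {"series": [[[0,0,0.5,0,0,0,0],[0,0,0.5,0,0,0,0]]]}}

```text
time_s: 11.25
eef_pos: [0.5743, 0.0583, 0.0326]
ee_rot: [0.0, 0.998, -0.068, 0.0]
wrist_force: [-0.7, -1.0, 2.6]
gripper_width: -0.0001
```

Same contact height and force as before. I'll lift, then do lid 4.

Emit:
{"fn": "carry_out", "kwargs": {"series": [[[0,0,-7,0,0,0,0],[0,0,-14,0,0,0,0],[0,0,-20,0,0,0,0],[0,0,-20,0,0,0,0],[0,0,-20,0,0,0,0]]]}}

```text
time_s: 11.67
eef_pos: [0.575, 0.0582, 0.0532]
ee_rot: [-0.0, 0.998, -0.068, 0.001]
wrist_force: [0.5, -0.3, -0.3]
gripper_width: -0.0001
```

Run:
```python
from plan import *
from rig import viewer
import cv2
im=viewer.read_camera("side")
a=im[165:240,215:315,::-1]; cv2.imwrite("pics/s8.png",cv2.resize(cv2.convertScaleAbs(a,alpha=1.6),(800,600),interpolation=cv2.INTER_CUBIC))
cw=viewer.get_calibration("wrist");im=viewer.read_camera("wrist"); a=im[70:270,160:360,::-1]; cv2.imwrite("pics/w8.png",cv2.resize(cv2.convertScaleAbs(a,alpha=2.5),(600,600),interpolation=cv2.INTER_CUBIC))
h=hinge(4)-10
rows([(h-16,52),(h-6,52),(h+4,48),(h+12,44),(h+20,38.5),(h+25,35.5),(h+28,33.5)])
```

```text
11.7667 [0.5741228  0.05818075 0.05232807] F [ 0.01 -0.05  0.46]
[np.float64(0.5), np.float64(0.1), np.float64(0.3), np.float64(0.0), np.float64(-0.0), np.float64(0.0)] [0.575 0.058 0.052]
[np.float64(0.4), np.float64(10.1), np.float64(0.3), np.float64(0.0), np.float64(-0.0), np.float64(0.037)] [0.573 0.048 0.052]
[np.float64(-0.2), np.float64(20.1), np.float64(4.3), np.float64(0.0), np.float64(-0.0), np.float64(0.073)] [0.571 0.038 0.048]
[np.float64(-0.9), np.float64(28.1), np.float64(8.3), np.float64(0.0), np.float64(-0.0), np.float64(0.102)] [0.569 0.03  0.044]
[np.float64(-1.8), np.float64(36.0), np.float64(13.8), np.float64(0.0), np.float64(-0.0), np.float64(0.131)] [0.567 0.023 0.038]
[np.float64(-2.5), np.float64(41.0), np.float64(16.8), np.float64(0.0), np.float64(-0.0), np.float64(0.149)] [0.566 0.018 0.036]
[np.float64(-3.0), np.float64(43.9), np.float64(18.8), np.float64(0.0), np.float64(-0.0), np.float64(0.16)] [0.565 0.015 0.034]
```

View pics/w8.png

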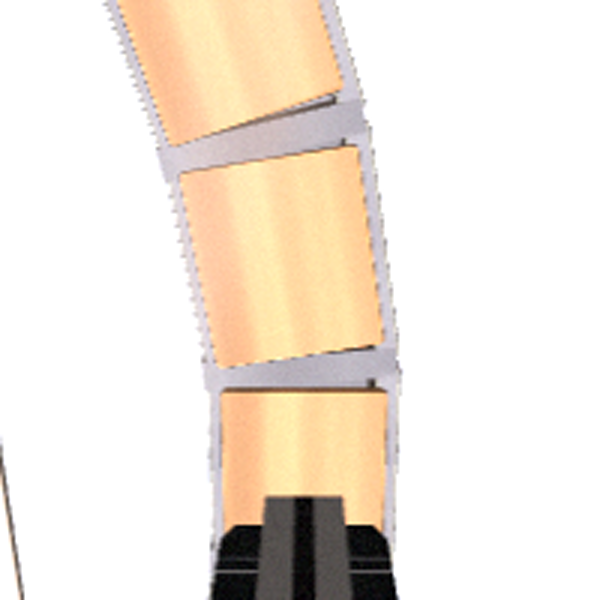

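View pics/s8.png

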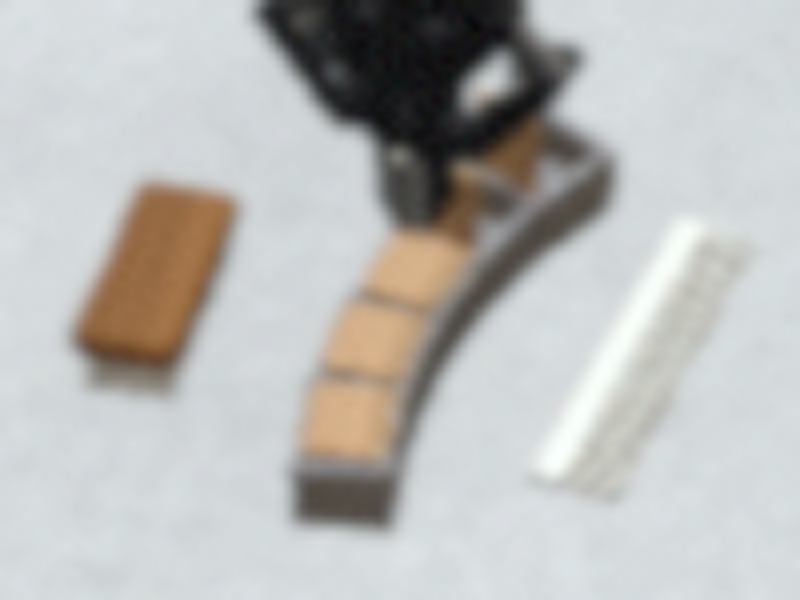

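Lids 1–3 are flat, 4 and 5 are still upright, and the organiser hasn't moved. Lid 4 next.

Emit:
{"fn": "carry_out", "kwargs": {"series": [[[0.5,5,0,0,0,0.018,0],[0.5,10,0,0,0,0.037,0],[0,15,2,0,0,0.055,0],[0,20,4,0,0,0.073,0],[-0.5,24,6,0,0,0.088,0],[-1,28,8.5,0,0,0.102,0],[-1,32,11.5,0,0,0.117,0],[-1.5,36,14,0,0,0.131,0],[-2,40,16.5,0,0,0.147,0],[-2.5,44,17.5,0,0,0.16,0]]]}}

```text
time_s: 12.6
eef_pos: [0.5652, 0.0145, 0.0342]
ee_rot: [0.0, 0.989, -0.148, -0.0]
wrist_force: [-0.2, 0.9, 1.0]
gripper_width: -0.0
```

Emit:
{"fn": "carry_out", "kwargs": {"series": [[[0,0,1,0,0,0,0],[0,0,1.5,0,0,0,0],[0,0,1.5,0,0,0,0]]]}}

```text
time_s: 12.85
eef_pos: [0.5656, 0.0149, 0.0332]
ee_rot: [0.0, 0.989, -0.147, -0.0]
wrist_force: [1.3, -0.2, 0.5]
gripper_width: -0.0002
```

Emit:
{"fn": "carry_out", "kwargs": {"series": [[[0,0,0.5,0,0,0,0],[0,0,0.5,0,0,0,0]]]}}

```text
time_s: 13.02
eef_pos: [0.5658, 0.0151, 0.0329]
ee_rot: [0.0, 0.989, -0.147, 0.0]
wrist_force: [1.0, -0.1, -0.4]
gripper_width: 0.0002
```

Emit:
{"fn": "carry_out", "kwargs": {"series": [[[0,0,0.5,0,0,0,0],[0,0,0.5,0,0,0,0]]]}}

```text
time_s: 13.18
eef_pos: [0.5659, 0.0151, 0.0326]
ee_rot: [-0.0, 0.989, -0.147, 0.0]
wrist_force: [-0.0, -0.5, 1.9]
gripper_width: -0.0002
```

Emit:
{"fn": "carry_out", "kwargs": {"series": [[[0,0,-7,0,0,0,0],[0,0,-14,0,0,0,0],[0,0,-20,0,0,0,0],[0,0,-20,0,0,0,0],[0,0,-20,0,0,0,0]]]}}

```text
time_s: 13.6
eef_pos: [0.5665, 0.0149, 0.0532]
ee_rot: [-0.0, 0.989, -0.147, 0.001]
wrist_force: [-0.4, 0.6, -0.4]
gripper_width: -0.0
```

Run:
```python
from plan import *
from rig import viewer
import cv2
im=viewer.read_camera("side")
a=im[165:240,215:315,::-1]; cv2.imwrite("pics/s9.png",cv2.resize(cv2.convertScaleAbs(a,alpha=1.6),(800,600),interpolation=cv2.INTER_CUBIC))
h=hinge(5)-10
rows([(h-16,52),(h-6,52),(h+4,48),(h+12,44),(h+20,38.5),(h+25,35.5),(h+28,33.5)])
```

```text
13.65 [0.56600738 0.01489426 0.05266153] F [-1.18 -0.23  0.44]
[np.float64(-0.8), np.float64(0.1), np.float64(0.7), np.float64(-0.0), np.float64(-0.001), np.float64(0.0)] [0.565 0.015 0.052]
[np.float64(-1.0), np.float64(10.1), np.float64(0.7), np.float64(-0.0), np.float64(-0.001), np.float64(0.037)] [0.562 0.006 0.052]
[np.float64(-1.6), np.float64(20.1), np.float64(4.7), np.float64(-0.0), np.float64(-0.001), np.float64(0.073)] [ 0.559 -0.004  0.048]
[np.float64(-2.3), np.float64(28.0), np.float64(8.7), np.float64(-0.0), np.float64(-0.001), np.float64(0.102)] [ 0.556 -0.011  0.044]
[np.float64(-3.2), np.float64(36.0), np.float64(14.2), np.float64(-0.0), np.float64(-0.001), np.float64(0.131)] [ 0.552 -0.019  0.038]
[np.float64(-3.9), np.float64(40.9), np.float64(17.2), np.float64(-0.0), np.float64(-0.001), np.float64(0.149)] [ 0.55  -0.023  0.036]
[np.float64(-4.4), np.float64(43.9), np.float64(19.2), np.float64(-0.0), np.float64(-0.001), np.float64(0.16)] [ 0.549 -0.026  0.034]
```

View pics/s9.png

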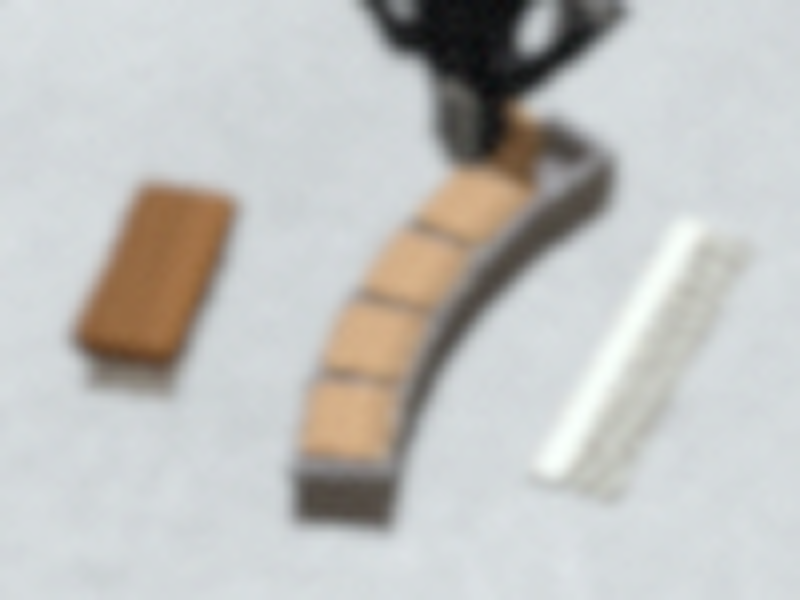

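Four lids are flat. Now lid 5.

Emit:
{"fn": "carry_out", "kwargs": {"series": [[[-0.5,5,0,0,0,0.018,0],[-1,10,0.5,0,0,0.037,0],[-1,15,2.5,0,0,0.055,0],[-1.5,20,4.5,0,0,0.073,0],[-2,24,6.5,0,0,0.088,0],[-2,28,9,0,0,0.102,0],[-3,32,12,0,0,0.117,0],[-3,36,14.5,0,0,0.131,0],[-3.5,40,17,0,0,0.147,0],[-4,44,18,0,0,0.16,0]]]}}

```text
time_s: 14.48
eef_pos: [0.5485, -0.0264, 0.0337]
ee_rot: [0.0, 0.974, -0.227, -0.0]
wrist_force: [-0.2, 0.7, 0.6]
gripper_width: -0.0003
```

Emit:
{"fn": "carry_out", "kwargs": {"series": [[[0,0,1,0,0,0,0],[0,0,1.5,0,0,0,0],[0,0,1.5,0,0,0,0]]]}}

```text
time_s: 14.73
eef_pos: [0.549, -0.026, 0.0327]
ee_rot: [0.0, 0.974, -0.226, -0.0]
wrist_force: [-0.3, 0.1, 0.3]
gripper_width: -0.0002
```

Emit:
{"fn": "carry_out", "kwargs": {"series": [[[0,0,0.5,0,0,0,0],[0,0,0.5,0,0,0,0]]]}}

```text
time_s: 14.9
eef_pos: [0.5492, -0.0259, 0.0326]
ee_rot: [0.0, 0.974, -0.226, 0.0]
wrist_force: [0.0, -0.4, 1.8]
gripper_width: 0.0001
```

Contact. Now straight up, then back towards -y and clear, for a final look.

Emit:
{"fn": "carry_out", "kwargs": {"series": [[[0,0,-8,0,0,0,0],[0,0,-20,0,0,0,0],[0,0,-50,0,0,0,0],[0,0,-85,0,0,0,0],[0,20,-120,0,0,0,0],[0,50,-150,0,0,0,0],[0,80,-180,0,0,0,0],[0,100,-190,0,0,0,0],[0,100,-190,0,0,0,0],[0,100,-190,0,0,0,0]]]}}

```text
time_s: 15.73
eef_pos: [0.5055, -0.1166, 0.2237]
ee_rot: [-0.0, 0.974, -0.227, 0.001]
wrist_force: [0.0, 0.4, -0.2]
gripper_width: -0.0002
```

Run:
```python
from plan import *
from rig import viewer
import cv2
im=viewer.read_camera("side")[:,:,::-1]; a=im[165:240,215:315]
cv2.imwrite("pics/s10.png",cv2.resize(cv2.convertScaleAbs(a,alpha=1.6),(800,600),interpolation=cv2.INTER_CUBIC))
cv2.imwrite("pics/s10f.png",im)
w=viewer.read_camera("wrist"); cv2.imwrite("pics/w10.png",cv2.convertScaleAbs(w[:,:,::-1],alpha=1.8))
t=viewer.read_camera("top")[:,:,::-1]; cv2.imwrite("pics/t10.png",t)
t0=cv2.imread("pics/top0.png"); d=cv2.absdiff(t,t0).max(2); cv2.imwrite("pics/d10.png",(d>40).astype('uint8')*255)
s=robot.sense(); print(s["time_s"],s["eef_pos"],s["wrist_force"],abs(s["joint_velocities"]).max())
```

```text
15.8833 [ 0.5045634  -0.11469133  0.22123993] [-0.16812792 -0.01184047 -0.15487512] 0.008758029103606697
```

View pics/s10.png

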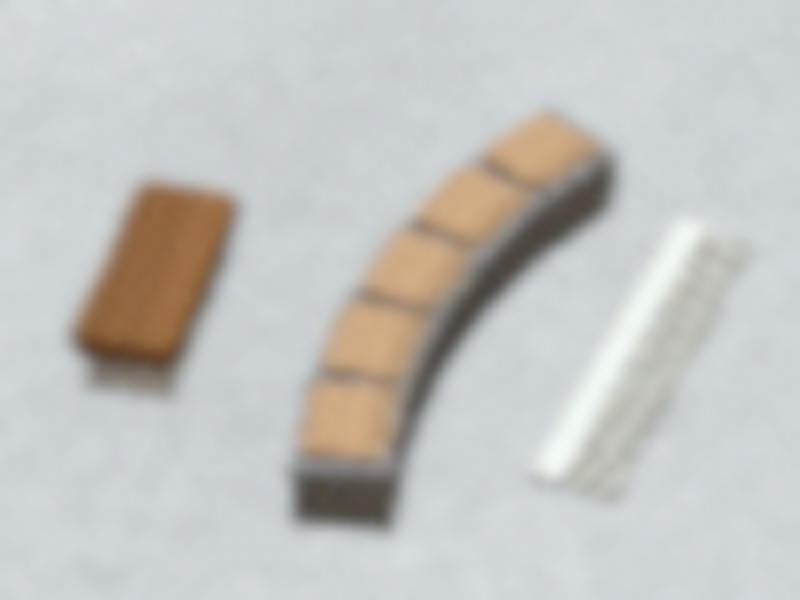

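View pics/w10.png

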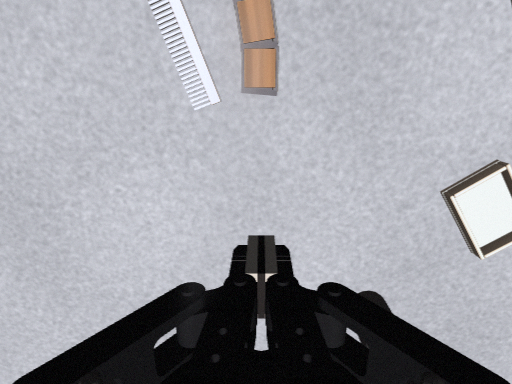

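View pics/d10.png

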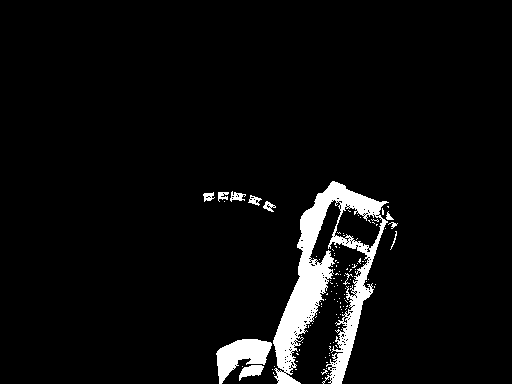

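All five lids look flat, the organiser and bystanders haven't moved, and the hand is clear and still. Handing in.

```bash
python3 -c "
from rig import robot
print(robot.sign_off())"
```

```text
the job is handed in; nothing more can be done
None
```

I folded all five lids down in order from left to right with the closed fingertips, following the curve, and handed the job in at about 16 s of the 40 s allowed.

**First pass missed:** my first stroke passed over lid 1 without folding it. I had placed the fingertips 25 mm ahead of the tool point, as `robot.tip_extent` says. The wrist and side pictures, and then contact on lid 1, showed the closed tips about 2 mm behind it. I lifted, went back around and used the measured offset from then on.

**Pressing:** each lid was pressed shut until light contact. The wrist force read 2 to 7 N, well under the 25 N limit, at the same height for every lid.

**Last checks:**
- **Lids:** the side view shows all five lying flat. I did not measure the remaining angles as numbers.
- **Organiser and bystanders:** the before/after difference of the top pictures shows only the lids and the arm changed. Anything hidden under the arm could not be compared that way.
- **Hand:** it is clear, about 0.22 m up, with near-zero wrist force and the joints almost still.

**Remaining disagreement:** the organiser position I fitted is about 3 mm off, along the row, from where the close wrist pictures put it. I left room for this in the strokes, and it had no visible effect.

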